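# Dock the racer carrier and torque its clamp to the first click

### The job

Slide the carrier with the toy racer along the curved guide rod by its orange fin until it is fully home against the red stop. Then tighten the clamp by turning the leaning torque handle clockwise until its clutch clicks once, stop before a second click, and let go. Leave the other things on the bench where they are.

Things in the scene. Friction and masses are not known exactly. Their poses are not given: they have to be found in the camera images.
- fixture: fixed aluminium base plate 340 x 470 x 12 mm, origin on its underside; x points away from the robot when not yawed, y to the left. It carries the curved rod (left), the clamp with torque handle (right) and a light bar over the handle. Stop and rod feet stay below 60 mm
- rod_centre (a point): centre of the arc of the curved guide rod, at the height of the rod (45 mm over the bench). The rod is a horizontal steel arc of radius 160 mm, 14 mm thick, about this point
- fin (a point): middle of the carrier's upright orange fin, 95 mm over the bench, over the rod. Fin: 12 mm thick along its y axis (tangent to the rod), 36 mm along its x axis (outward from the arc's centre), from 70 to 115 mm over the bench, on a grey block 60 x 50 mm. The racer rides 65 mm outward, below 90 mm. The carrier moves home along the fin's -y axis (clockwise from above), turning with the rod
- carrier (a joint): angle of the carrier along the curved rod about the arc's centre, rad, growing towards the red stop; 0 at the far end of the travel, 1.30 fully home against the stop, where it is stopped hard. It moves stiffly (about 2 to 4 N at the fin) and stays where it is left
- handle_pivot (a point): point on the clamp screw's axis, inside the handle's red drum (112 mm across), 100 mm over the bench; axes as handle_grip. The axis leans 35 degrees from vertical, upper end towards the robot (fixture -x). The screw first turns 0.35 to 0.55 rad with some drag (5 N at the grip) until tight, at an angle that differs each time; then it takes about 10 N until the clutch slips
- handle_grip (a point): middle of the torque handle's yellow round grip, 26 mm thick, 80 mm long, 130 mm from the pivot, 165 to 180 mm over the bench. x axis: outward along the handle, roughly uphill away from the robot; z axis: along the leaning screw axis, upwards; tightening (clockwise seen from the z side) moves it along its -y axis in a circle about the screw axis
- clutch (a joint): slip of the handle against the screw's white disc, rad; below 0.06 until the set torque. Resistance is greatest as slip starts and falls away by 0.12: the first click; the handle then runs easily to 0.42. Further on it resists again; second click at 0.54. Let go past 0.12 it stays or moves on, to 0.3 at most. Handle over the disc's black mark: 0; over its green mark: 0.24
- light_bar (a point): centre of the underside of a fixed aluminium light bar, 24 mm wide (fixture x), 200 mm long (fixture y), 28 mm thick, 303 mm over the bench, about 30 mm beyond and 130 mm above the grip: the gripper must come tilted, along the screw axis from the robot's side. Its post stands 90 mm farther out, at its right end
- wheel: bystander: loose black wheel 64 mm across, 24 mm tall, lying on the plate inside the arc; origin under its centre
- wheel_bin: bystander: loose grey open bin 100 x 75 x 50 mm on the plate inside the arc; origin under its centre
- racer_a: bystander: loose red and green toy racer 130 mm long, 66 mm wide, 45 mm tall; origin under its centre
- racer_b: bystander: a second such racer
- bottle: bystander: upright bottle 48 mm across, 120 mm tall; origin under its centre
- screwdriver: bystander: loose screwdriver 190 mm long, lying

How it is judged (in metres and radians):
On the way, in this order (a step that is already met when the one before it is completed fails the run):
1. the carrier is fully home against the stop, the clutch not yet slipped (value of joint carrier above 1.25 rad and value of joint clutch below 0.06 rad), for 0.2 s.
2. the clutch has clicked once (value of joint clutch above 0.11 rad and value of joint carrier above 1.25 rad), for 0.1 s.
At the end, for the whole second after the job is handed in: the carrier is home (joint carrier above 1.25, that is within 8 mm of the stop) and the clutch is one click on (joint clutch between 0.11 and 0.45), both at rest and let go (all of step 2 and value of joint clutch below 0.45 rad and velocity of joint clutch between -0.05 and 0.05 rad/s and velocity of joint carrier between -0.05 and 0.05 rad/s); the robot touches nothing.
It fails at once if the clutch clicked a second time (value of joint clutch above 0.5 rad).
It fails at once if a bystander was moved more than 40 mm (distance of any of wheel, wheel_bin, racer_a, racer_b, bottle, screwdriver from where it was at the start of the episode above 0.04 m).
It also fails if it takes over 61 s, if anything falls off the work surface, if the arm or the gripper's body presses on something with over 40 N, if the wrist force passes 120 N, or if a joint passes its speed limit or range.

### The arm

A 6-joint arm with a two-finger parallel gripper is mounted at the origin on the work surface. World frame = base frame: x ahead of the robot, y to its left, z up, the work surface at z = 0. Lengths are in m, angles in degrees, forces in N, time in s.
With the tool pointing down it reaches from about 0.425 to 0.95 m from the base axis. Payload 3.5 kg.
Tool frame: the origin (TCP) lies midway between the tips of the shut fingers; the grasp point (between the pads) lies 19 mm behind it; x points along the fingers, y is the direction in which the jaws open and shut, and the axes are right-handed (so a half turn about x gives the same grasp; the last joint's range is limited). The gripper opens to 85 mm and grips with 20 to 120 N. Pads are 22 mm wide; open, the fingers measure 114 mm over their backs; the gripper's body (76 mm by 85 mm) begins 54 mm behind the grasp point. The pads swing forward as they close: fully open they stand 13 mm farther back than shut.
Start: joints at [67.724, 16.404, 90.338, -0, 73.258, -8.594], TCP at [0.16, 0.656, 0.231] pointing down, gripper open.
Joint ranges: [-158.93, 158.93], [-51.34, 127.21], [12.03, 142.37], [-87.48, 267.48], [13.55, 161.25], [-162.69, 162.69]. Speed limits (degrees/s): [159.86, 159.86, 180, 180, 180, 180].

### API

Orientations are given as a 3x3 rotation matrix whose columns are the frame's x, y, z axes.
In Python, from station import bot, vision gives the robot as it stands.
- The arm moves only by the tool send_rows, never from a script. Its argument "rows" is one flat list of numbers, 6 for each row, row after row: the shift along the tool's x, y, z in m, then the turn, a rotation vector about the tool's x, y, z in degrees. A call has 1 to 8 rows; each row shifts and turns the commanded pose from where the row before left it, along the tool's axes as they then stand; what a row does not reach is not made up. A row lasts 1/12 s, in which the tool goes at most 41.7 mm and 7.16 degrees, less where a joint would pass 70% of its speed; a pose out of reach is approached as far as the arm can. A call is refused whole if a number of a shift passes 0.0417 or a number of a turn 7.16, either way. A call with a gripper value outside its range is refused whole. "claw" is the closure, from 0 (fully open) to 1 (shut), set as the call begins (left out, the last holds). The fingers move at their own pace and stop on an object; "newtons" is the grip in N (left out, the last holds). Time passes only in rows, so rows that do not move let the fingers close. It gives the time, the measured TCP pose, the force and the opening at its end, in the units of the state.
- bot.get_state(): the state, without advancing time (a new reading comes with each control period).
- vision.capture(name): name is "side" or "top" or "wrist"; returns a dict with "image" (384x512x3 uint8, red, green, blue), "intrinsics" (3x3 intrinsics, pixels), "dist_coeffs" ([k1, k2, p1, p2, k3] as OpenCV has them; the pictures are not rectified), "origin" and "attitude" of the camera in the world. Camera axes: x right, y up, looking along -z (the intrinsics and any distortion apply to the point x, -y, -z); pixel columns grow to the right and rows downward; lengths in m; the calibration is good to about 2 mm. A picture is of the moment at which its call begins. There is no depth.
- bot.job_done(): hands the job in, once; it reports no verdict.
The state is a dict: "clock": time; "qpos": joint angles; "qd": joint speeds; "effort": joint torques, N m; "eef_pos": TCP position; "orientation": TCP orientation; "force": force on the tool from outside, world axes, zero at the start; "moment": the same for the moment, N m; "opening": finger opening in m.
Only numpy, scipy, OpenCV 4.12 (cv2) and the standard library are available. Lean on these libraries where they do the work, as an engineer would, in place of code of your own. Each camera call takes 0.05 s, during which the arm holds its last target. There are 200 camera calls.

## Working session

There is one attempt and no reset: what is moved stays moved. The work goes in short steps, Python scripts to look and compute and a tool call to move; the robot and the scene stay as the last step left them, time stands still between calls to the robot, and variables do not carry over. Pictures are saved under pics/ and viewed, about 8 in all and at most 12, crops included, and the job is handed in when it is done.

Besides the shell and the picture viewer there is one more tool, called as name(argument=value, ...) on one line, values as JSON. send_rows: Moves the arm, as the interface text tells. Its arguments: {"type":"object","properties":{"rows":{"type":"array","items":{"type":"number"}},"claw":{"type":"number"},"newtons":{"type":"number"}},"required":["rows"]}

```bash
ls; mkdir -p pics; cat > h.py <<'E'
import numpy as np, cv2
from station import bot, vision
def cap(n,fn=None):
    c=vision.capture(n)
    if fn: cv2.imwrite('pics/'+fn,c['image'][:,:,::-1])
    return c
def ray(c,px):
    u=cv2.undistortPoints(np.array([[px]],float),np.array(c['intrinsics'],float),np.array(c['dist_coeffs'],float))[0,0]
    d=np.array(c['attitude'])@np.array([u[0],-u[1],-1]); return np.array(c['origin'],float),d/np.linalg.norm(d)
def plane(c,px,z):
    o,d=ray(c,px); return o+d*(z-o[2])/d[2]
def tri(c1,p1,c2,p2):
    o1,d1=ray(c1,p1);o2,d2=ray(c2,p2)
    A=np.array([d1,-d2]).T; s=np.linalg.lstsq(A,o2-o1,rcond=None)[0]
    a=o1+s[0]*d1;b=o2+s[1]*d2; return (a+b)/2,np.linalg.norm(a-b)
def proj(c,P):
    R=np.array(c['attitude']);q=(np.array(P,float).reshape(-1,3)-np.array(c['origin']))@R
    q=q*[1,-1,-1]
    return cv2.projectPoints(q,np.zeros(3),np.zeros(3),np.array(c['intrinsics'],float),np.array(c['dist_coeffs'],float))[0][:,0]
E
python3 - <<'E'
from h import *
import pickle
cs={n:cap(n) for n in('top','side','wrist')}
pickle.dump(cs,open('c0.pkl','wb'))
for n,c in cs.items():
    cv2.imwrite(f'pics/{n}0.png',cv2.resize(c['image'][:,:,::-1],(800,600),interpolation=cv2.INTER_CUBIC)); print(n,np.round(c['origin'],3),np.round(c['attitude'],2).tolist())
s=bot.get_state();print(s)
E
```

```text
pics
top [ 0.336 -0.005  1.266] [[-0.03, 0.98, -0.18], [-1.0, -0.03, 0.0], [-0.0, 0.18, 0.98]]
side [ 0.159 -0.926  0.83 ] [[0.94, 0.17, -0.29], [-0.34, 0.52, -0.78], [0.02, 0.84, 0.55]]
wrist [0.082 0.675 0.373] [[0.24, -0.92, -0.3], [0.97, 0.22, 0.08], [-0.0, -0.31, 0.95]]
{'clock': 0.15, 'qpos': array([ 6.77259007e+01,  1.64432880e+01,  9.04036099e+01,  6.42071577e-04,
        7.32581625e+01, -8.59461275e+00]), 'qd': array([ 0.09586216, -0.03092609, -0.25019516, -0.01667639,  0.10655021,
        0.01874054]), 'effort': array([ 1.00476809e-03, -4.06598783e+01, -2.93142772e+01, -1.17369304e-04,
        3.86778600e-03, -5.49659006e-06]), 'eef_pos': array([0.15940722, 0.65538334, 0.23024674]), 'orientation': array([[-7.04952910e-04,  2.36492797e-01,  9.71632986e-01],
       [-1.69275664e-03,  9.71631553e-01, -2.36493677e-01],
       [-9.99998319e-01, -1.81145509e-03, -2.84629738e-04]]), 'force': array([0.21764507, 0.04100515, 0.45636098]), 'moment': array([ 0.00995383, -0.02911493, -0.00699149]), 'opening': 0.08535884607637585}
```

View pics/top0.png

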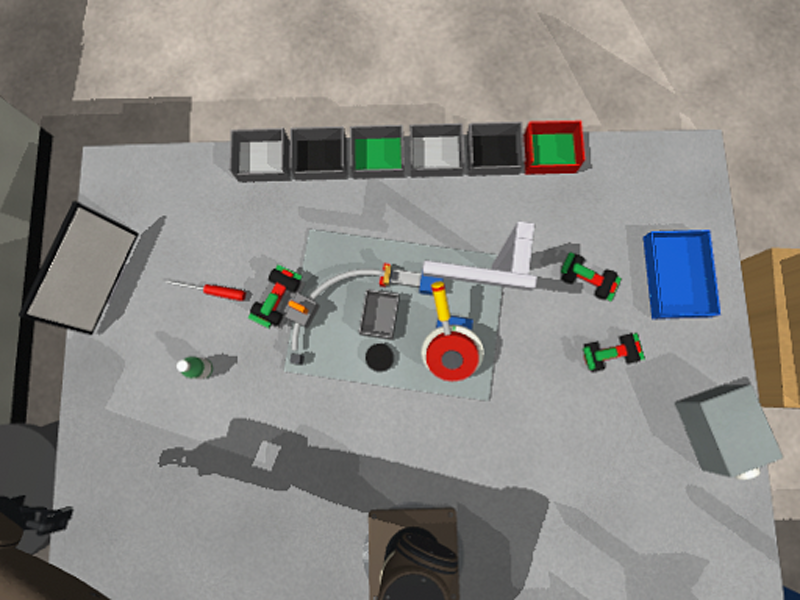

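View pics/side0.png

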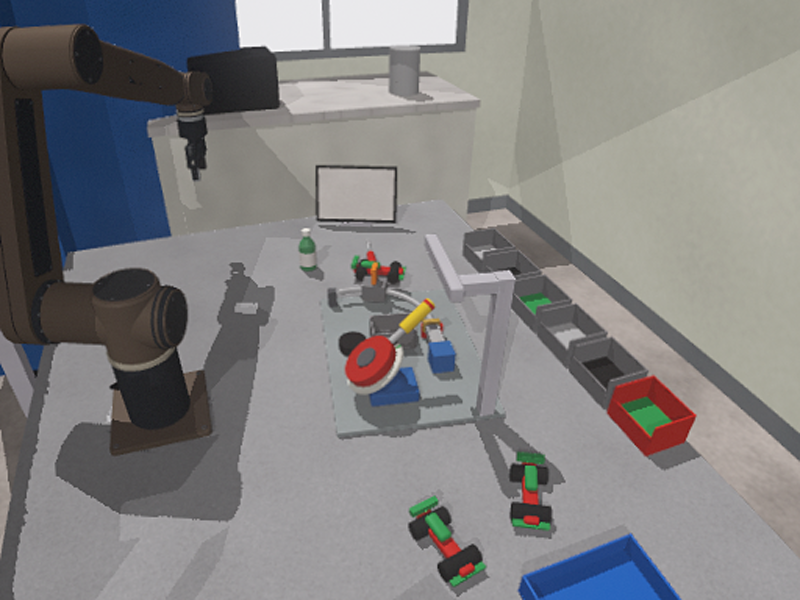

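The top view shows the fin at about (297,307), the stop at (387,274), the grip at (440,305), the drum at (452,355) and the plate corners. The side view shows the fin at about (374,272) and the grip at (415,317). I'll crop closer for the details.

```bash
python3 - <<'E'
from h import *
import pickle
cs=pickle.load(open('c0.pkl','rb'))
a=cs['top']['image'][135:265,155:355,::-1]; cv2.imwrite('pics/topc.png',cv2.resize(a,(800,520),interpolation=cv2.INTER_CUBIC))
a=cs['side']['image'][140:290,195:345,::-1]; cv2.imwrite('pics/sidec.png',cv2.resize(a,(600,600),interpolation=cv2.INTER_CUBIC))
for n in('top','side'):
    hsv=cv2.cvtColor(cs[n]['image'],cv2.COLOR_RGB2HSV)
    for nm,lo,hi in(('orange',(8,170,120),(18,255,255)),('yellow',(22,170,120),(32,255,255)),('red',(0,200,120),(5,255,255))):
        m=cv2.inRange(hsv,lo,hi);k,l,st,ce=cv2.connectedComponentsWithStats(m)
        for i in range(1,k):
            if st[i,4]>12:
                ys,xs=np.nonzero(l==i); r=cv2.minAreaRect(np.stack([xs,ys],1).astype(np.float32))
                print(n,nm,st[i],ce[i].round(1),np.round(r[0],1),np.round(r[1],1),round(r[2],1))
E
```

```text
top orange [185 192  12   9  47] [190.3 196. ] [190.4 196.2] [12.5  3.6] 26.6
top yellow [276 180   8   4  20] [279.8 181.8] [279.6 182. ] [2.8 7. ] 71.6
top yellow [277 186  11  19 132] [282.3 195.2] [282.3 195.3] [18.5  7.3] 77.9
top red [338  78  10  27  73] [339.7  88.4] [339.2  90.2] [ 8.6 26.6] 16.3
top red [339  78  35  29 179] [365.8  93.6] [356.  92.] [28. 34.] 90.0
top red [180 173   7   4  17] [183.3 174.5] [183.3 174.4] [6.3 2.2] 26.6
top red [369 175  17   8  53] [380.1 178.7] [377.6 176.8] [16.1  6.3] 26.6
top red [174 181   9   8  45] [178.  184.8] [178.2 184.9] [7.1 6.3] 21.8
top red [390 181   5   6  16] [392.  183.6] [391.9 183.7] [2.2 5.8] 26.6
top red [131 182  25  10 139] [143.1 186.6] [142.8 186.5] [24.5  5.7] 11.3
top red [273 214  33  29 622] [288.8 227.6] [289. 228.] [28. 32.] 90.0
top red [394 220   7   8  36] [397.5 223.7] [397.6 224.1] [7.2 5.2] 68.2
side orange [237 168   5  14  44] [238.9 174.5] [238.7 174.5] [ 3.8 13.1] 5.7
side yellow [256 194  20  19 157] [265.3 202.9] [265.5 202.5] [ 7.1 21.2] 45.0
```

View pics/topc.png

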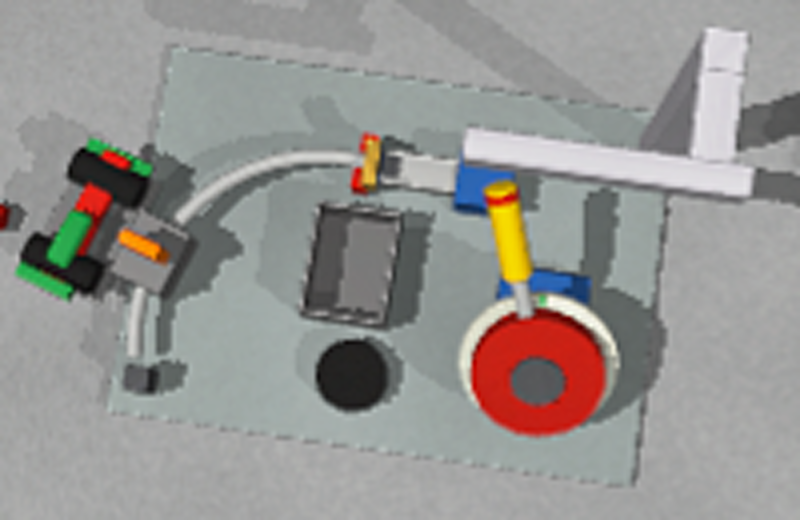

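View pics/sidec.png

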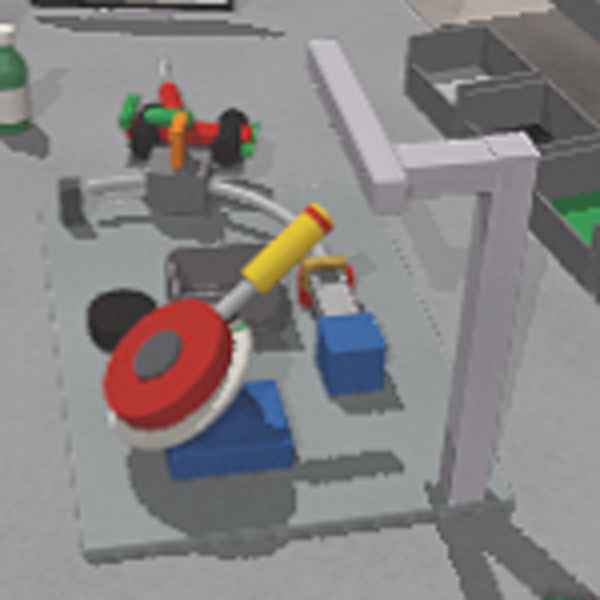

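The top crop shows the fin at (143,244), the stop at (367,163), the rod arc, the drum face at (538,378), the grip from (500,190) to (517,282), the green mark at (543,300), and the bar from (465,145) to (750,182). The side crop agrees with these. Next I turn the pixels into positions.

```bash
python3 - <<'E'
from h import *
import pickle
from scipy.optimize import least_squares
cs=pickle.load(open('c0.pkl','rb'));T,S=cs['top'],cs['side']
t=lambda x,y:(155+x/4-.375,135+y/4-.375); s=lambda x,y:(195+x/4-.375,140+y/4-.375)
C=[plane(T,t(*p),.012) for p in((168,46),(634,485),(108,408))]
C=np.array(C);ed=C-C[2];print('plate',C.round(3).tolist(),np.linalg.norm(ed,axis=1).round(3))
a=ed[0];print('yaw from x',np.degrees(np.arctan2(a[1],a[0])));b=-ed[1];print('yaw from y',np.degrees(np.arctan2(-b[0],b[1])))
R=np.array([plane(T,t(*p),.045)[:2] for p in((136,345),(138,300),(185,213),(220,185),(260,165),(300,158),(345,159))])
f=least_squares(lambda c:np.hypot(*(R-c).T)-.16,R.mean(0)+[-.05,-.1]);print('rodc',f.x,f.fun.round(4))
fin,e=tri(T,t(143,241),S,s(178,140));print('fin tri',fin,e)
ends=np.array([plane(T,t(*p),.115) for p in((120,234),(164,255))]);print('fin top',ends,np.linalg.norm(ends[1]-ends[0]))
print('finplane',plane(T,t(142,244),.115), plane(S,s(178,118),.115))
m=ends.mean(0)[:2];print('r',np.linalg.norm(m-f.x),'ang fin rad',np.degrees(np.arctan2(*(m-f.x)[::-1])))
stop=plane(T,t(372,163),.05)[:2];print('stop ang',np.degrees(np.arctan2(*(stop-f.x)[::-1])),np.linalg.norm(stop-f.x))
for nm,p,q in(('tip',(501,190),(320,215)),('gripend',(517,280),(255,280)),('hub face',(538,380),(158,354)),('mid',(509,235),(288,248))):
    print(nm,*[np.round(z,4) for z in tri(T,t(*p),S,s(*q))])
for nm,p,q in(('barL',(465,158),(345,50)),('barR',(750,196),(390,212))):
    print(nm,plane(T,t(*p),.303),plane(T,t(*p),.331))
E
```

```text
plate [[0.735, 0.232, 0.012], [0.323, -0.18, 0.012], [0.403, 0.283, 0.012]] [0.336 0.469 0.   ]
yaw from x -8.752392571912557
yaw from y -9.74403006209279
rodc [0.45888539 0.09331124] [-0.0018  0.0006  0.0009  0.0003  0.0009 -0.0008 -0.0012]
fin tri [0.53674969 0.23713175 0.0905837 ] 0.0035568523320594235
fin top [[0.54071688 0.25095823 0.115     ]
 [0.52203681 0.21415507 0.115     ]] 0.041272481465406685
finplane [0.53178371 0.23253063 0.115     ] [0.53525813 0.23801884 0.115     ]
r 0.15698502274567944 ang fin rad 62.49841860307171
stop ang -18.5103477381019 0.1594158748579809
tip [ 0.5543 -0.0632  0.1909] 0.0007
gripend [ 0.4922 -0.0765  0.1508] 0.0079
hub face [ 0.4113 -0.0921  0.1105] 0.0009
mid [ 0.5237 -0.0698  0.1701] 0.0041
barL [ 0.55477865 -0.03262131  0.303     ] [ 0.5484094  -0.03183074  0.331     ]
barR [ 0.52218782 -0.23079825  0.303     ] [ 0.5167665  -0.22424349  0.331     ]
```

send_rows(rows=[0.0037,-0.02,0.0289,0,0,0,0.0037,-0.02,0.0289,0,0,0,0.0037,-0.02,0.0289,0,0,0,0.0037,-0.02,0.0289,0,0,0,0.0037,-0.02,0.0289,0,0,0,0.0037,-0.02,0.0289,0,0,0,0.0037,-0.02,0.0289,0,0,0,0.0037,-0.02,0.0289,0,0,0], claw=0)

```text
clock: 0.82
eef_pos: [0.3471, 0.4442, 0.2013]
orientation: [[-0.0, 0.236, 0.972], [-0.0, 0.972, -0.236], [-1.0, -0.0, -0.0]]
force: [0.0, 0.1, 0.0]
opening: 0.0856
```

send_rows(rows=[0.0037,-0.02,0.0289,0,0,0,0.0037,-0.02,0.0289,0,0,0,0.0037,-0.02,0.0289,0,0,0,0.0037,-0.02,0.0289,0,0,0,0.0037,-0.02,0.0289,0,0,0,0.0037,-0.02,0.0289,0,0,0,0.0037,-0.02,0.0289,0,0,0,0.0037,-0.02,0.0289,0,0,0])

```text
clock: 1.48
eef_pos: [0.5339, 0.234, 0.1717]
orientation: [[-0.0, 0.237, 0.972], [-0.0, 0.972, -0.237], [-1.0, -0.0, -0.0]]
force: [-0.1, -0.2, 0.4]
opening: 0.0854
```

send_rows(rows=[0,0,0,-7,0,0,0,0,0,-7,0,0,0,0,0,-7,0,0,0,0,0,-7,0,0,0,0,0,-7,0,0,0,0,0,-7,0,0,0,0,0,-7,0,0,0,0,0,-7,0,0])

```text
clock: 2.15
eef_pos: [0.5329, 0.2354, 0.1717]
orientation: [[-0.001, -0.678, 0.735], [-0.0, 0.735, 0.678], [-1.0, 0.0, -0.001]]
force: [0.9, -0.3, -0.4]
opening: 0.0855
```

send_rows(rows=[0,0,0,-7,0,0,0,0,0,-7,0,0,0,0,0,-6.3,0,0,0,0,0,0,0,0])

```text
clock: 2.48
eef_pos: [0.5329, 0.2355, 0.1717]
orientation: [[-0.001, -0.889, 0.458], [-0.0, 0.458, 0.889], [-1.0, 0.001, -0.001]]
force: [0.3, -0.1, 0.3]
opening: 0.0853
```

```bash
python3 - <<'E'
from h import *
c=cap('wrist')
hsv=cv2.cvtColor(c['image'],cv2.COLOR_RGB2HSV);m=cv2.inRange(hsv,(7,150,60),(18,255,255))
k,l,st,ce=cv2.connectedComponentsWithStats(m);i=1+np.argmax(st[1:,4]);print(st[i],ce[i])
ys,xs=np.nonzero(l==i);r=cv2.boxPoints(cv2.minAreaRect(np.stack([xs,ys],1).astype(np.float32)))
print(np.array([plane(c,p,.115) for p in r]).round(4)); print(proj(c,[.5328,.2352,.115]))
cv2.imwrite('pics/w1.png',c['image'][:,:,::-1])
E
```

```text
[246 173  15  54 777] [252.996139   200.15444015]
[[0.5478 0.247  0.115 ]
 [0.5264 0.2068 0.115 ]
 [0.5168 0.2118 0.115 ]
 [0.5374 0.2523 0.115 ]]
[[255.46722699 206.6387034 ]]
```

View pics/w1.png

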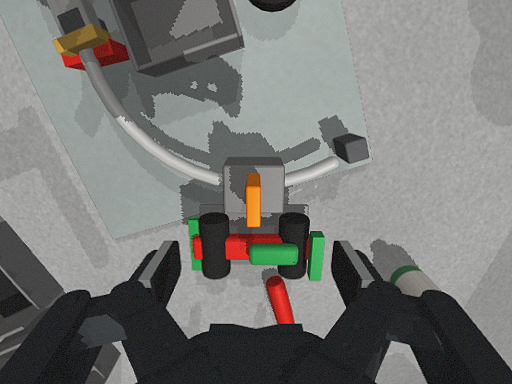

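The wrist view shows the fin upright at (253,200), centred between the jaws within about 2 mm, and the racer beyond it clear of the fingers. I'll descend and grip.

send_rows(rows=[0.022,0,0,0,0,0,0.022,0,0,0,0,0,0.022,0,0,0,0,0,0.022,0,0,0,0,0])

```text
clock: 2.87
eef_pos: [0.5332, 0.2355, 0.0833]
orientation: [[0.0, -0.886, 0.463], [0.0, 0.463, 0.886], [-1.0, -0.0, 0.0]]
force: [0.3, -0.0, -0.8]
opening: 0.0853
```

send_rows(rows=[0,0,0,0,0,0,0,0,0,0,0,0,0,0,0,0,0,0,0,0,0,0,0,0,0,0,0,0,0,0,0,0,0,0,0,0,0,0,0,0,0,0,0,0,0,0,0,0], claw=1, newtons=40)

```text
clock: 3.53
eef_pos: [0.5345, 0.2357, 0.0859]
orientation: [[0.003, -0.888, 0.459], [0.0, 0.459, 0.888], [-1.0, -0.003, 0.002]]
force: [0.0, -1.0, 5.7]
opening: 0.0111
```

send_rows(rows=[-0.003,0,0,0,0,0,0,0,0,0,0,0,0,-0.0049,-0.0001,1.75,0,0,0,-0.0098,-0.0003,3.5,0,0,0,-0.0098,-0.0003,3.5,0,0,0,-0.0098,-0.0003,3.5,0,0])

```text
clock: 4.03
eef_pos: [0.5623, 0.2177, 0.0859]
orientation: [[0.002, -0.77, 0.638], [0.002, 0.638, 0.77], [-1.0, -0.001, 0.003]]
force: [4.4, 3.5, -5.9]
opening: 0.0114
```

send_rows(rows=[0.001,-0.0098,0.0005,3.5,0,0,0,-0.0098,-0.0002,3.5,0,0,0,-0.0098,-0.0003,3.5,0,0,0,-0.0098,-0.0003,3.5,0,0,0,-0.0098,-0.0003,3.5,0,0,0,-0.0098,-0.0003,3.5,0,0,0,-0.0098,-0.0003,3.5,0,0,0,-0.0098,-0.0003,3.5,0,0])

```text
clock: 4.7
eef_pos: [0.6099, 0.155, 0.086]
orientation: [[0.004, -0.379, 0.925], [0.001, 0.925, 0.379], [-1.0, -0.001, 0.004]]
force: [4.6, 2.2, -1.9]
opening: 0.0112
```

send_rows(rows=[0,-0.0098,0.0005,3.5,0,0,0,-0.0098,0,3.5,0,0,0,-0.0098,-0.0002,3.5,0,0,0,-0.0098,-0.0003,3.5,0,0,0,-0.0098,-0.0003,3.5,0,0,0,-0.0098,-0.0003,3.5,0,0])

```text
clock: 5.2
eef_pos: [0.6226, 0.0974, 0.0859]
orientation: [[0.003, -0.023, 1.0], [-0.001, 1.0, 0.023], [-1.0, -0.001, 0.003]]
force: [3.8, 0.5, -2.1]
opening: 0.0114
```

send_rows(rows=[0,-0.0056,0.0004,2,0,0,0,-0.0056,0,2,0,0,0,-0.0056,-0.0001,2,0,0,0,-0.0056,-0.0001,2,0,0])

```text
clock: 5.53
eef_pos: [0.6219, 0.094, 0.0861]
orientation: [[0.006, 0.117, 0.993], [0.035, 0.993, -0.117], [-0.999, 0.036, 0.002]]
force: [12.9, 71.1, -5.6]
opening: 0.0117
```

send_rows(rows=[0,0.009,0,-3,0,0,0,0.008,0,-3,0,0,0,0,0,0,0,0])

```text
clock: 5.78
eef_pos: [0.6222, 0.0947, 0.0858]
orientation: [[-0.0, 0.006, 1.0], [-0.0, 1.0, -0.006], [-1.0, -0.0, -0.0]]
force: [-0.9, -0.1, 0.5]
opening: 0.0116
```

```bash
python3 - <<'E'
from h import *
c=cap('top');s=cap('side');w=cap('wrist')
a=np.hstack([cv2.resize(c['image'][135:235,165:265,::-1],(400,400)),cv2.resize(s['image'][145:245,215:315,::-1],(400,400))])
cv2.imwrite('pics/home.png',a)
print(bot.get_state()['force'],bot.get_state()['eef_pos'])
cv2.imwrite('pics/homew.png',w['image'][:,:,::-1])
E
```

```text
[ 0.50152543  9.04965977 -0.8399012 ] [0.62219378 0.09431674 0.08576737]
```

View pics/home.png

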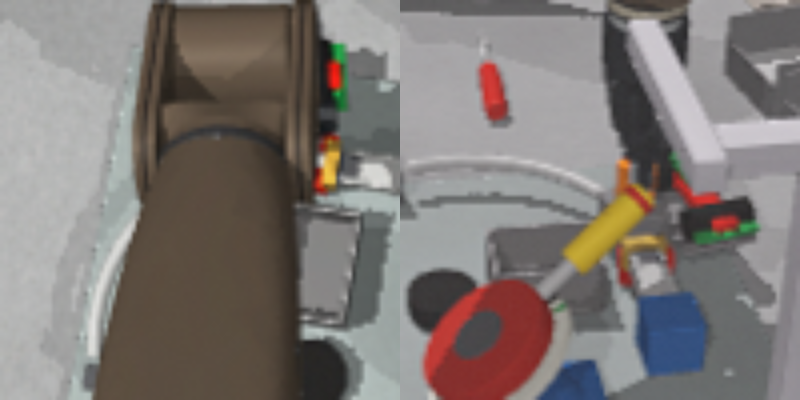

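View pics/homew.png

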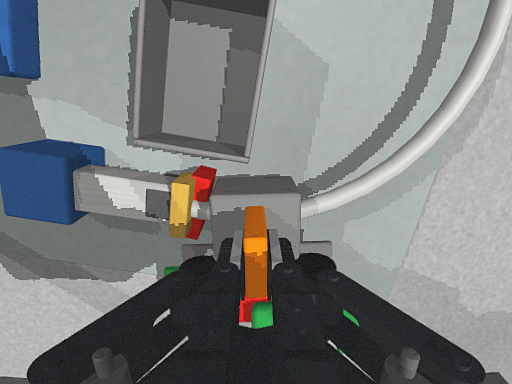

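```bash
python3 - <<'E'
from h import *
import pickle
c=cap('wrist');c0=pickle.load(open('c0.pkl','rb'))['top']
o=np.array([.4589,.0933]);o2=np.array([.4620,.0933])
def A(n,P):
    d=P[:2]-o2;print(n,P.round(4),'ang',np.degrees(np.arctan2(d[1],d[0])).round(2),'r',np.hypot(*d).round(4))
for n,p,z in(('red in',(216,168),.06),('red in',(216,168),.03),('red out',(203,238),.03),('red mid@rod',(206,208),.045),('block in L top',(213,180),.07),('block in R top',(300,180),.07),('rod/block',(212,208),.045)): A(n,plane(c,p,z))
t=lambda x,y:(155+x/4-.375,135+y/4-.375)
A('foot face',plane(c0,t(140,362),.06));A('foot',plane(c0,t(140,378),.06))
print(bot.get_state()['force'])
E
```

```text
red in [0.5818 0.0694 0.06  ] ang -11.28 r 0.1221
red in [0.5888 0.0648 0.03  ] ang -12.66 r 0.1299
red out [0.649  0.0502 0.03  ] ang -12.98 r 0.1919
red mid@rod [0.6158 0.0578 0.045 ] ang -13.0 r 0.1579
block in L top [0.5871 0.0686 0.07  ] ang -11.17 r 0.1275
block in R top [0.5879 0.123  0.07  ] ang 13.29 r 0.1293
rod/block [0.6159 0.0623 0.045 ] ang -11.39 r 0.157
foot face [0.4386 0.2447 0.06  ] ang 98.8 r 0.1532
foot [0.4249 0.2446 0.06  ] ang 103.79 r 0.1557
[ 0.55745288  8.71753523 -0.46621239]
```

send_rows(rows=[0,-0.004,0,0,0,0,0,-0.002,0,0,0,0,0,0,0,0,0,0])

```text
clock: 6.23
eef_pos: [0.6222, 0.0943, 0.0858]
orientation: [[0.001, 0.015, 1.0], [0.017, 1.0, -0.015], [-1.0, 0.017, 0.001]]
force: [2.9, 28.1, -2.7]
opening: 0.0117
```

The block corner (-11.2°) sits at the stop's edge (-11.3 to -12.7°), and a 28 N push gives no motion, so the carrier is home. I'll let go and lift away.

send_rows(rows=[0,0.006,0,0,0,0,0,0,0,0,0,0])

```text
clock: 6.4
eef_pos: [0.6222, 0.0943, 0.0858]
orientation: [[-0.001, 0.012, 1.0], [0.003, 1.0, -0.012], [-1.0, 0.003, -0.001]]
force: [0.3, 8.7, -0.6]
opening: 0.0113
```

send_rows(rows=[0,0,0,0,0,0,0,0,0,0,0,0,0,0,0,0,0,0,0,0,0,0,0,0,0,0,0,0,0,0,0,0,0,0,0,0], claw=0)

```text
clock: 6.9
eef_pos: [0.6227, 0.0919, 0.0861]
orientation: [[-0.0, 0.012, 1.0], [-0.0, 1.0, -0.012], [-1.0, -0.0, -0.0]]
force: [0.1, 0.4, 0.2]
opening: 0.082
```

send_rows(rows=[-0.02,0,0,0,0,0,-0.03,0,0,0,0,0,-0.035,0,0,0,0,0,-0.035,0,0,0,0,0,-0.035,0,0,0,0,0,-0.035,0,0,0,0,0,0,0,-0.03,0,0,0,0,0,-0.03,0,0,0])

```text
clock: 7.57
eef_pos: [0.5643, 0.0927, 0.2802]
orientation: [[0.007, 0.012, 1.0], [-0.0, 1.0, -0.012], [-1.0, -0.0, 0.007]]
force: [-0.4, 0.1, -0.4]
opening: 0.0852
```

send_rows(rows=[0,0,-0.03,0,0,0,0,0,-0.03,0,0,0,0,0,-0.03,0,0,0,0,0,0,0,0,0,0,0,0,0,0,0])

```text
clock: 7.98
eef_pos: [0.4718, 0.0942, 0.2764]
orientation: [[0.001, 0.011, 1.0], [-0.0, 1.0, -0.011], [-1.0, -0.0, 0.001]]
force: [0.1, 0.1, 1.5]
opening: 0.0853
```

```bash
cat >> h.py <<'E'
from scipy.spatial.transform import Rotation as Ro
yaw=np.radians(-9.4);fx=np.array([np.cos(yaw),np.sin(yaw),0]);ey=np.array([-fx[1],fx[0],0]);c35,s35=np.cos(np.radians(35)),np.sin(np.radians(35))
ax=-s35*fx+[0,0,c35];e0=c35*fx+[0,0,s35];piv=np.array([.4186,-.0933,.100])
def hp(phi,back=0,fwd=.019,L=.13):
    phi=np.radians(phi);x=np.cos(phi)*e0+np.sin(phi)*ey;y=np.cross(ax,x)
    return piv+L*x-ax*(fwd-back),np.array([-ax,y,x]).T
def delta(p,R):
    s=bot.get_state();R0=np.array(s['orientation']);return (R0.T@(p-s['eef_pos'])).round(4),Ro.from_matrix(R0.T@R).as_rotvec(degrees=True).round(2)
E
python3 - <<'E'
from h import *
c=cap('top');s=cap('side')
cv2.imwrite('pics/h2.png',np.hstack([cv2.resize(c['image'][135:265,185:345,::-1],(480,390),interpolation=cv2.INTER_CUBIC),cv2.resize(s['image'][160:260,215:295,::-1],(312,390),interpolation=cv2.INTER_CUBIC)]))
for cc,n in((c,'top'),(s,'side')):
    m=cv2.inRange(cv2.cvtColor(cc['image'],cv2.COLOR_RGB2HSV),(8,170,100),(18,255,255));k,l,st,ce=cv2.connectedComponentsWithStats(m);print(n,[(q,w) for q,w in zip(st[1:].tolist(),ce[1:].round(1).tolist()) if q[4]>12])
p,R=hp(18,.13);print(p,R,delta(p,R));print(bot.get_state()['eef_pos'])
E
```

```text
top [([230, 164, 4, 11, 33], [231.6, 169.0])]
side [([270, 184, 9, 10, 69], [274.0, 188.1])]
[ 0.46226693 -0.05981004  0.26184135] [[ 0.56587454 -0.09440067  0.8190693 ]
 [-0.09367992  0.97962889  0.17762686]
 [-0.81915204 -0.17724487  0.54550361]] (array([ 0.0149, -0.1539, -0.0095]), array([ -8.97, -34.  ,  -8.09]))
[0.47346362 0.09398494 0.27672377]
```

View pics/h2.png

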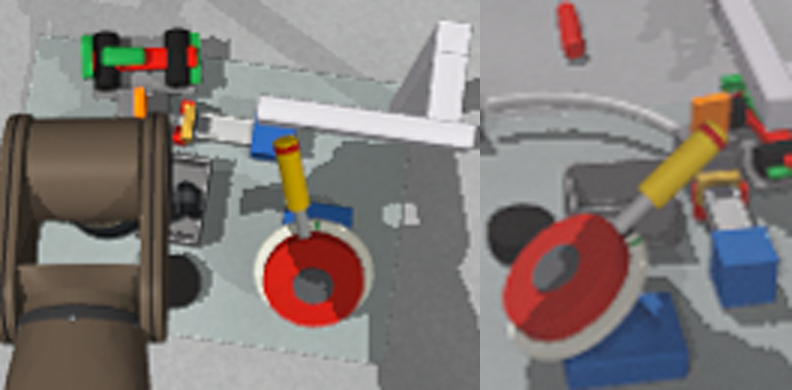

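Home is confirmed: the fin sits beside the stop and everything else is in place. The handle hasn't moved.

send_rows(rows=[0,0,0,-1.5,-5.67,-1.35,0,0,0,-1.5,-5.67,-1.35,0,0,0,-1.5,-5.67,-1.35,0,0,0,-1.5,-5.67,-1.35,0,0,0,-1.5,-5.67,-1.35,0,0,0,-1.5,-5.67,-1.35,0,0,0,0,0,0])

```text
clock: 8.67
eef_pos: [0.4708, 0.0944, 0.2732]
orientation: [[0.562, -0.097, 0.821], [-0.093, 0.979, 0.18], [-0.822, -0.178, 0.542]]
force: [-1.1, -0.4, -0.2]
opening: 0.0853
```

```bash
python3 - <<'E'
from h import *
p,R=hp(18,.13);print(delta(p,R));s=bot.get_state();print(s['eef_pos'],s['qpos'],s['force'])
E
```

```text
(array([ 0.0189, -0.1482, -0.0408]), array([ 0.14, -0.23, -0.07]))
[0.47078386 0.09443722 0.27315808] [  2.88227181 -29.36897053 132.32149727 -10.18116481  43.35978109
 -90.55909832] [-1.14991605 -0.35931886 -0.24303073]
```

send_rows(rows=[0.0038,-0.0296,-0.0082,0,0,0,0.0038,-0.0296,-0.0082,0,0,0,0.0038,-0.0296,-0.0082,0,0,0,0.0038,-0.0296,-0.0082,0,0,0,0.0038,-0.0296,-0.0082,0,0,0,0,0,0,0,0,0,0,0,0,0,0,0])

```text
clock: 9.25
eef_pos: [0.4647, -0.0624, 0.2654]
orientation: [[0.564, -0.09, 0.821], [-0.095, 0.98, 0.173], [-0.82, -0.176, 0.544]]
force: [-1.1, 0.4, 0.2]
opening: 0.0855
```

```bash
python3 - <<'E'
from h import *
c=cap('wrist');im=c['image'].copy()
m=cv2.inRange(cv2.cvtColor(im,cv2.COLOR_RGB2HSV),(22,150,80),(32,255,255));k,l,st,ce=cv2.connectedComponentsWithStats(m);i=1+np.argmax(st[1:,4])
ys,xs=np.nonzero(l==i);r=cv2.minAreaRect(np.stack([xs,ys],1).astype(np.float32));print(st[i],ce[i],r)
g=piv+.13*hp(18)[1][:,2];x=hp(18)[1][:,2]
print('expected axis',proj(c,[g-.04*x,g,g+.04*x,piv]).round(1))
s=bot.get_state();print(s['eef_pos'],s['qpos']);p,R=hp(18,.0);print(delta(p,R))
cv2.imwrite('pics/w2.png',im[:,:,::-1])
E
```

```text
[ 247  145   26   71 1691] [259.24541691 179.70845653] ((259.5, 180.0), (70.0, 25.0), 90.0)
expected axis [[258.9 143.6]
 [258.9 183.5]
 [258.9 219.8]
 [258.8  39.9]]
[ 0.46468732 -0.06097455  0.26529357] [ -24.64001052  -33.64568203  135.65572065   12.31206414   44.73121931
 -129.31024984]
(array([ 0.1314,  0.0019, -0.0034]), array([-0.1 , -0.12, -0.02]))
```

View pics/w2.png

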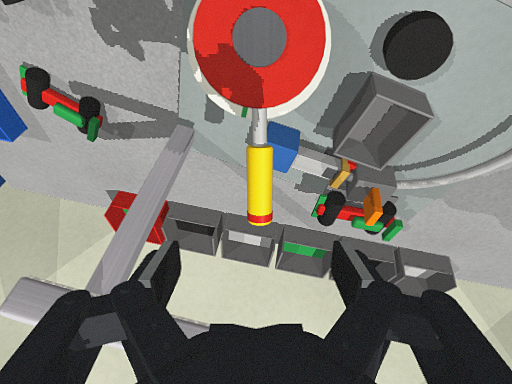

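The wrist view shows the yellow grip upright at column 259, rows 145–223, within a few pixels of the prediction, with the drum at (259,37). The light bar is to the left, clear of the approach. I'll advance and grip.

send_rows(rows=[0.0266,0.0004,-0.0007,0,0,0,0.0266,0.0004,-0.0007,0,0,0,0.0266,0.0004,-0.0007,0,0,0,0.0266,0.0004,-0.0007,0,0,0,0.0266,0.0004,-0.0007,0,0,0,0,0,0,0,0,0,0,0,0,0,0,0])

```text
clock: 9.88
eef_pos: [0.536, -0.0689, 0.1513]
orientation: [[0.561, -0.1, 0.822], [-0.089, 0.98, 0.18], [-0.823, -0.174, 0.541]]
force: [-0.2, 0.4, 0.1]
opening: 0.0853
```

```bash
python3 - <<'E'
from h import *
s=bot.get_state();print(s['eef_pos'],s['qpos'],s['force']);p,R=hp(18,.0);print(delta(p,R))
E
```

```text
[ 0.53600269 -0.06889264  0.1512558 ] [ -21.36542836  -11.8598      133.45530836   16.47791873   25.29643603
 -133.02435459] [-0.19959571  0.36924927  0.09640427]
(array([-0.0032, -0.0037,  0.0015]), array([ 0.16, -0.28, -0.3 ]))
```

send_rows(rows=[0,-0.0035,0.0015,0,0,0,0,0,0,0,0,0,0,0,0,0,0,0,0,0,0,0,0,0,0,0,0,0,0,0,0,0,0,0,0,0,0,0,0,0,0,0,0,0,0,0,0,0], claw=1, newtons=40)

```text
clock: 10.55
eef_pos: [0.5381, -0.074, 0.1557]
orientation: [[0.567, -0.094, 0.819], [-0.093, 0.98, 0.177], [-0.819, -0.177, 0.546]]
force: [0.1, 3.6, 4.0]
opening: 0.0247
```

```bash
cat >> h.py <<'E'
def hs():
    s=bot.get_state();R=np.array(s['orientation']);d=s['eef_pos']-piv;h=d@ax
    print('t',s['clock'],'open',round(s['opening'],4),'phi pos',np.degrees(np.arctan2(d@ey,d@e0)).round(2),'phi ori',np.degrees(np.arctan2(R[:,2]@ey,R[:,2]@e0)).round(2),'r',np.linalg.norm(d-h*ax).round(4),'h',h.round(4),'F tool',(R.T@s['force']).round(1),'M',(R.T@s['moment']).round(2),'q',s['qpos'].round(0))
E
python3 -c "
from h import *
hs()"
```

```text
t 10.55 open 0.0247 phi pos 17.03 phi ori 17.98 r 0.1317 h -0.0202 F tool [-3.6  2.8  2.9] M [ 0.25 -0.1   0.63] q [ -22.  -12.  133.   17.   25. -134.]
```

send_rows(rows=[0,-0.0046,-0.0001,2,0,0,0,-0.0046,-0.0001,2,0,0,0,-0.0046,-0.0001,2,0,0,0,-0.0046,-0.0001,2,0,0,0,-0.0046,-0.0001,2,0,0,0,-0.0046,-0.0001,2,0,0,0,-0.0046,-0.0001,2,0,0,0,0,0,0,0,0])

```text
clock: 11.22
eef_pos: [0.5376, -0.1062, 0.1588]
orientation: [[0.566, 0.107, 0.818], [-0.093, 0.993, -0.066], [-0.819, -0.038, 0.572]]
force: [-1.7, 4.5, 5.8]
opening: 0.0252
```

```bash
python3 -c "
from h import *
hs()"
```

```text
t 11.2167 open 0.0252 phi pos 2.93 phi ori 3.9 r 0.1318 h -0.0204 F tool [-6.2  4.   1.6] M [0.35 0.14 0.59] q [ -26.  -12.  132.   22.   27. -127.]
```

send_rows(rows=[0,-0.0023,0,1,0,0,0,-0.0023,0,1,0,0,0,-0.0023,0,1,0,0,0,-0.0023,0,1,0,0,0,-0.0023,0,1,0,0,0,-0.0023,0,1,0,0,0,0,0,0,0,0])

```text
clock: 11.8
eef_pos: [0.5355, -0.1194, 0.1587]
orientation: [[0.565, 0.191, 0.803], [-0.092, 0.981, -0.169], [-0.82, 0.022, 0.572]]
force: [-2.1, 4.8, 4.9]
opening: 0.0247
```

```bash
python3 -c "
from h import *
hs()"
```

```text
t 11.8 open 0.0247 phi pos -2.88 phi ori -2.04 r 0.1318 h -0.0205 F tool [-5.7  4.4  0.3] M [0.27 0.2  0.7 ] q [ -28.  -11.  132.   24.   28. -125.]
```

send_rows(rows=[0,-0.0023,0,1,0,0,0,-0.0023,0,1,0,0,0,-0.0023,0,1,0,0,0,0,0,0,0,0])

```text
clock: 12.13
eef_pos: [0.534, -0.126, 0.1584]
orientation: [[0.565, 0.233, 0.792], [-0.092, 0.971, -0.22], [-0.82, 0.052, 0.57]]
force: [-1.8, 4.2, 6.0]
opening: 0.0249
```

```bash
python3 -c "
from h import *
hs()"
```

```text
t 12.1333 open 0.0249 phi pos -5.86 phi ori -5.03 r 0.1318 h -0.0205 F tool [-6.4  4.   1.1] M [0.25 0.27 0.71] q [ -29.  -11.  132.   24.   28. -123.]
```

send_rows(rows=[0,-0.0023,0,1,0,0,0,-0.0023,0,1,0,0,0,0,0,0,0,0])

```text
clock: 12.38
eef_pos: [0.5328, -0.1304, 0.1581]
orientation: [[0.565, 0.26, 0.783], [-0.091, 0.963, -0.254], [-0.82, 0.072, 0.568]]
force: [-2.2, 5.8, 5.6]
opening: 0.0249
```

send_rows(rows=[0,-0.0023,0,1,0,0,0,-0.0023,0,1,0,0,0,0,0,0,0,0])

```text
clock: 12.63
eef_pos: [0.5315, -0.1348, 0.1576]
orientation: [[0.565, 0.287, 0.774], [-0.091, 0.954, -0.287], [-0.82, 0.091, 0.565]]
force: [-3.0, 5.5, 5.1]
opening: 0.0248
```

send_rows(rows=[0,-0.0023,0,1,0,0,0,-0.0023,0,1,0,0,0,0,0,0,0,0])

```text
clock: 12.88
eef_pos: [0.5302, -0.1385, 0.1572]
orientation: [[0.564, 0.312, 0.764], [-0.09, 0.943, -0.319], [-0.821, 0.112, 0.561]]
force: [-0.6, 8.5, 6.0]
opening: 0.0248
```

```bash
python3 -c "
from h import *
hs()"
```

```text
t 12.8833 open 0.0248 phi pos -11.54 phi ori -10.97 r 0.1317 h -0.0205 F tool [-6.   8.5  0.2] M [0.03 0.3  1.06] q [ -31.  -11.  132.   26.   29. -121.]
```

send_rows(rows=[0,-0.0023,0,1,0,0,0,-0.0023,0,1,0,0,0,0,0,0,0,0])

```text
clock: 13.13
eef_pos: [0.5283, -0.144, 0.1563]
orientation: [[0.564, 0.342, 0.752], [-0.093, 0.931, -0.353], [-0.82, 0.13, 0.557]]
force: [-5.9, 1.2, 3.8]
opening: 0.0245
```

send_rows(rows=[0,-0.0023,0,1,0,0,0,-0.0023,0,1,0,0,0,0,0,0,0,0])

```text
clock: 13.38
eef_pos: [0.5267, -0.1483, 0.1557]
orientation: [[0.564, 0.368, 0.739], [-0.092, 0.918, -0.386], [-0.821, 0.15, 0.552]]
force: [-6.7, 2.0, 4.7]
opening: 0.0249
```

send_rows(rows=[0,-0.0023,0,1,0,0,0,-0.0023,0,1,0,0,0,0,0,0,0,0])

```text
clock: 13.63
eef_pos: [0.525, -0.1521, 0.155]
orientation: [[0.564, 0.393, 0.726], [-0.091, 0.904, -0.418], [-0.821, 0.169, 0.546]]
force: [-4.1, 3.6, 5.6]
opening: 0.0248
```

```bash
python3 -c "
from h import *
hs()"
```

```text
t 13.6333 open 0.0248 phi pos -17.96 phi ori -17.07 r 0.1318 h -0.0207 F tool [-7.2  2.6 -1.4] M [0.38 0.55 0.36] q [ -33.  -11.  132.   28.   29. -118.]
```

The force rose to 8.5 N and then fell away, so the clutch has slipped. I'll check the marks on the disc.

```bash
python3 - <<'E'
from h import *
w=cap('wrist');t=cap('top');s=cap('side')
a=cv2.resize(w['image'][0:200,130:390,::-1],(780,600),interpolation=cv2.INTER_CUBIC)
cv2.imwrite('pics/m1.png',a)
for c,n in((t,'top'),(s,'side'),(w,'wrist')):
    m=cv2.inRange(cv2.cvtColor(c['image'],cv2.COLOR_RGB2HSV),(45,90,40),(85,255,255));k,l,st,ce=cv2.connectedComponentsWithStats(m)
    q=proj(c,piv-.02*ax)[0]
    print(n,q.round(0),[(x[4],y) for x,y in zip(st[1:].tolist(),ce[1:].round(1).tolist()) if np.hypot(*(np.array(y)-q))<90])
E
```

```text
top [289. 224.] [(45, [249.8, 154.4])]
side [240. 234.] [(20, [279.4, 180.8]), (6, [283.5, 185.5]), (40, [295.6, 202.8]), (1, [255.0, 227.0])]
wrist [259. -12.] []
```

View pics/m1.png

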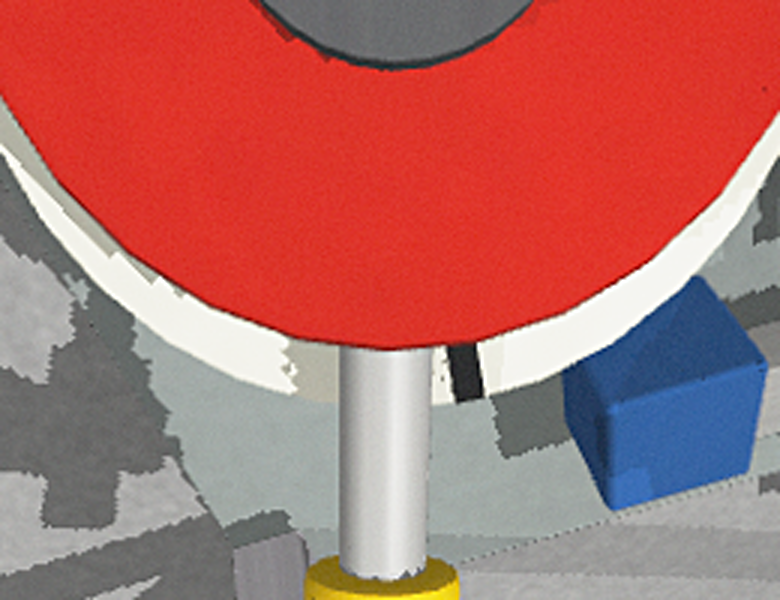

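The wrist crop shows the black mark at (467,372), clear of the handle's centre line at (386,400). The green mark is hidden under the stem, so slip is near 0.2. I'll compute it.

```bash
python3 - <<'E'
from h import *
w=cap('wrist')
def pl(px,h):
    o,d=ray(w,px);P=o+d*((piv+h*ax-o)@ax)/(d@ax)-piv;return np.arctan2(P@ey,P@e0),np.hypot(P@ey,P@e0)
for h in(-.01,-.02,-.03,-.04):
    k=pl((130+467/3,372/3),h);e=pl((130+386/3,450/3),0);ed=pl((130+386/3,400/3),h);print(h,'mark',k,'disc edge r',ed[1],'handle',e,'slip',k[0]-e[0])
hs()
E
```

```text
-0.01 mark (np.float64(-0.08613245536343385), np.float64(0.06272612563145688)) disc edge r 0.06585207321230578 handle (np.float64(-0.29922628081960867), np.float64(0.07247872890656175)) slip 0.21309382545617483
-0.02 mark (np.float64(-0.07128923336146456), np.float64(0.06362655996602129)) disc edge r 0.06686813496475515 handle (np.float64(-0.29922628081960867), np.float64(0.07247872890656175)) slip 0.2279370474581441
-0.03 mark (np.float64(-0.05686334285307838), np.float64(0.06454061966145287)) disc edge r 0.06788439688074767 handle (np.float64(-0.29922628081960867), np.float64(0.07247872890656175)) slip 0.2423629379665303
-0.04 mark (np.float64(-0.0428431841325307), np.float64(0.06546773400887758)) disc edge r 0.06890085010327043 handle (np.float64(-0.29922628081960867), np.float64(0.07247872890656175)) slip 0.256383096687078
t 13.8333 open 0.0249 phi pos -17.97 phi ori -17.04 r 0.1318 h -0.0207 F tool [-6.3  2.7 -1.7] M [0.39 0.56 0.29] q [ -33.  -11.  132.   28.   29. -118.]
```

Slip is about 0.23, midway in the allowed band. I'll release and retreat along the axis.

send_rows(rows=[0,0,0,0,0,0,0,0,0,0,0,0,0,0,0,0,0,0,0,0,0,0,0,0,0,0,0,0,0,0,0,0,0,0,0,0,0,0,0,0,0,0], claw=0)

```text
clock: 14.42
eef_pos: [0.5254, -0.1526, 0.1551]
orientation: [[0.565, 0.392, 0.726], [-0.093, 0.905, -0.416], [-0.82, 0.167, 0.548]]
force: [0.6, 1.2, -0.1]
opening: 0.0854
```

send_rows(rows=[-0.015,0,0,0,0,0,-0.025,0,0,0,0,0,-0.025,0,0,0,0,0,-0.025,0,0,0,0,0,-0.025,0,0,0,0,0,-0.01,0,0,0,0,0,0,0,0,0,0,0,0,0,0,0,0,0])

```text
clock: 15.08
eef_pos: [0.4549, -0.1411, 0.2582]
orientation: [[0.566, 0.392, 0.725], [-0.095, 0.905, -0.415], [-0.819, 0.166, 0.549]]
force: [-0.6, 0.7, 0.3]
opening: 0.0854
```

```bash
python3 - <<'E'
from h import *
w=cap('wrist');t=cap('top');s=cap('side');hs()
a=np.hstack([cv2.resize(w['image'][0:200,130:390,::-1],(520,400)),cv2.resize(s['image'][160:260,215:285,::-1],(280,400))])
cv2.imwrite('pics/m2.png',a)
E
```

```text
t 15.2333 open 0.0851 phi pos -18.06 phi ori -16.98 r 0.1314 h 0.103 F tool [ 0.4  0.5 -0.5] M [-0.04  0.21 -0.11] q [ -38.  -31.  135.   22.   47. -113.]
```

View pics/m2.png

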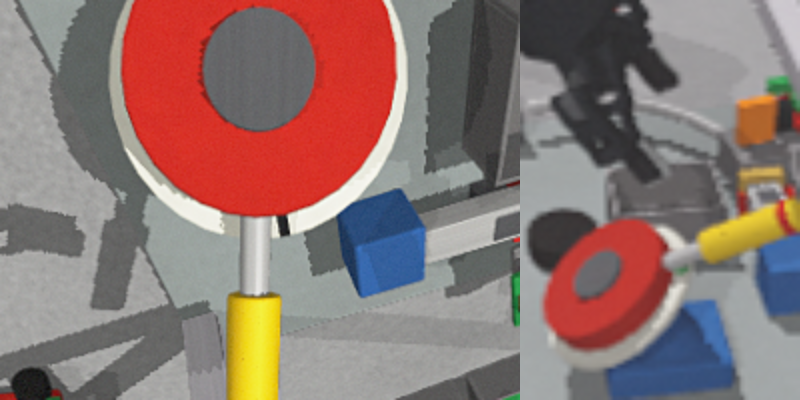

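The handle stayed put after release, with the black mark still the same distance from the stem and the green mark under it. The gripper is clear and the carrier is at the stop, so I'll hand in.

```bash
python3 -c "
from station import bot
print(bot.job_done())"
```

```text
the job is handed in; nothing more can be done
None
```

The carrier is home against the red stop, the torque handle has clicked once and been let go, and the job is handed in at about 15 s. No verdict was reported.

**Carrier:** I slid it about 62° along the rod by its fin. It stopped hard with a 71 N spike at the wrist, under the 120 N limit, and I backed off. A second push of 28 N gave no motion, and in the wrist view the block's corner sat at the stop's edge.

**Clutch:** I turned the handle about 35° clockwise. The force rose to 8.5 N and then fell away, which was the single click. From the black mark I measured a slip of about 0.21 to 0.26 rad, with the green mark hidden under the stem. I did not re-measure slip after letting go, but the last picture shows the handle and marks unchanged.

**Last checks:** After retreating, the gripper was clear with almost no force on the tool. The wheel and bin looked in place in the final views. I did not measure the bottle, the screwdriver or the two racers, but the arm never came close to them.

**Disagreements:** My first estimate put the carrier's home about 10° farther round the rod than it was, because I misread the stop's angle in the top view. That caused the 71 N contact. My arc centre was also off by about 3 mm, which gave a steady sideways force of about 5 N while sliding.

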